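# Present the notched slide in the viewing cabinet

## Robot

A 6-joint arm with a two-finger parallel gripper is mounted at the origin on the work surface. World frame = base frame: x ahead of the robot, y to its left, z up, the work surface at z = 0. Lengths are in mm, angles in rad, forces in N, time in s.
With the tool pointing down it reaches from about 275 to 750 mm from the base axis. Payload 10.2 kg.
Tool frame: the origin (TCP) lies on the centre line of the jaws, within the pads' length; the fingertips stand 17 mm ahead of it and the grasp point (between the pads) lies 2 mm behind it; z points along the fingers, y is the line along which they close (so a half turn about z gives the same grasp; the last joint's range is limited). The gripper opens to 85 mm and grips with 20 to 120 N. Pads are 22 mm wide; open, the fingers measure 114 mm over their backs; the gripper's body (76 mm by 85 mm) begins 54 mm behind the grasp point. The pads swing forward as they close: fully open they stand 13 mm farther back than shut.
Start: joints at [-1.465, 0.313, 1.498, -0, 1.331, -0.223], TCP at [169.514, -496.887, 248.294] pointing down, gripper open.
Joint ranges: [-2.94, 2.94], [-0.97, 2.17], [0.19, 2.56], [-1.23, 4.37], [0.02, 3.11], [-2.88, 2.88]. Speed limits (rad/s): [2.39, 2.39, 3.01, 3.14, 3.14, 3.14].

## Interface

Orientations are given as a unit quaternion [w, x, y, z].
In Python, from rig import ctrl gives the robot as it stands. The module is installed in compiled form; this text tells all that it offers.
- The arm moves only by the shell command python3 -m jog 'ROWS' [FORCE]. ROWS is JSON, a list of rows, each an object with "delta_pos": the shift along the world's x, y, z in mm, a list of three; "angular": the turn, a rotation vector about the world's x, y, z in rad, a list of three; "fingers": the opening, from 0 (shut) to 1 (fully open). In form: [{"delta_pos": [tx, ty, tz], "angular": [rx, ry, rz], "fingers": fingers}, ...]. A call has 1 to 10 rows; each row is the pose to reach, as a shift and turn from the pose commanded when the call began; what a row does not reach only later rows make up. A row lasts 1/8 s, in which the tool goes at most 62.5 mm and 10.7 degrees, less where a joint would pass 70% of its speed; a pose out of reach is approached as far as the arm can. A call with a gripper value outside its range is refused whole. The fingers move at their own pace and stop on an object; FORCE is the grip in N (left out, the last holds). Time passes only in rows, so rows that repeat a pose let the fingers close. It gives the time, the measured TCP pose, the force, the opening and the grip force at its end, in the units of the state.
- ctrl.sense(): the state, without advancing time (a new reading comes with each control period).
- ctrl.capture(name): name is "side" or "top" or "wrist"; returns a dict with "pixels" (400x640x3 uint8, blue, green, red), "fx", "fy", "cx", "cy" (pixels), "R" (3x3) and "t" (3): a world point X has camera coordinates R X + t. Camera axes: x right, y down, z forward; pixel columns grow to the right and rows downward; lengths in mm; the calibration is good to about 2 mm. A picture is of the moment at which its call begins. There is no depth.
- ctrl.finish_job(): hands the job in; it is judged then, once.
The state is a dict: "time_s": time; "joints": joint angles; "dq": joint speeds; "tau": joint torques, N m; "eef_pos": TCP position; "ee_rot": TCP orientation; "force": force on the tool from outside, world axes, zero at the start; "wrist_torque": the same for the moment, N m; "grip_width": opening from 0.0 (shut) to 1.0 (fully open); "grip_force": force on a finger pad.
Only numpy, scipy, OpenCV 4.12 (cv2) and the standard library are available. Lean on these libraries where they do the work, as an engineer would, in place of code of your own. Each camera call takes 0.05 s, during which the arm holds its last target. There are 200 camera calls.

## Task

Pull the front flap of the small grey viewing cabinet all the way down. Then pick up the glass slide that has a notched corner (the notch marks its frosted, labelled end) and, gripping it by its clear end, hold it level in the middle of the open front, label up, square to the cabinet with the frosted end going in first, so that the label is centred under the reading window in the roof and the slide touches no part of the cabinet. Finish while still holding it there, and leave everything else on the bench where it is.

Things in the scene. Friction and masses are not known exactly. Their poses are not given: they have to be found in the camera images.
- slide: the wanted glass slide, 96 x 34 x 6 mm, about 50 g, label up at any yaw on a fixed wooden rest 70 x 20 x 20 mm (along the slide; long edges overhang it 7 mm), one of three such rests. Origin: centre of underside. +x points to the frosted end (last 28 mm, paper label on top), -x to the clear end, +z out of the label face. The +x +y corner has an 10 x 10 mm square notch
- slide_label (a point): centre of the label, on the upper face of the slide, 29 mm from its middle towards the frosted end
- slide_clear_end (a point): middle of the clear end's edge, 48 mm from the slide's middle, at half thickness
- cabinet: grey cabinet fixed to the bench, 160 deep (x) x 200 wide (y) x 145 mm tall. Origin: centre of underside; +x points from its front inwards, z up. Front plane at x = -80 mm. Inside: floor at 30 mm, roof's underside at 133 mm, 176 mm wide. The roof has an open reading window 48 (x) x 80 (y) mm with a 6 mm rail between it and the front plane
- window (a point): centre of the reading window, level with the roof's top (145 mm up), 30 mm behind the front plane
- flap (a joint): angle of the bottom-hinged front flap: 0 upright (shut), 1.54 rad all the way down (nearly level); opens towards the cabinet's -x. Starts at 0 to 0.15 rad. Hinge friction keeps it still below about 0.3 rad; beyond 0.5 rad it sinks open by its own weight in under 3 s; pulling needs 1 to 3 N at the tab
- flap_hinge (a point): middle of the flap's hinge line, 30 mm above the bench, 6 mm in front of the front plane; the hinge runs along the cabinet's y. The flap is 190 wide, 10 mm thick and 115 mm high from the hinge
- flap_tab (a point): middle of the top edge of the flap's steel pull tab, 145 mm from the hinge. The tab is 50 wide (y) and 8 mm thick, in the flap's plane, and stands 30 mm above the roof when shut, free on both sides, so it can be pinched from above or hooked from behind
- spare_a: one of two ordinary glass slides, 96 x 34 x 6 mm, same frosted and labelled end but all four corners square; origin centre of underside. Leave it.
- spare_b: the other ordinary un-notched glass slide, same size. Leave it.
- bench_block: square steel bench block 60 x 60 x 22 mm; origin centre of underside. Leave it.
- jar: small glass jar with white cap, 48 mm across, 60 mm tall; origin centre of underside. Leave it.
- cup: small aluminium cup, 60 mm across, 60 mm tall; origin centre of underside. Leave it.
- graver: small screwdriver-like hand tool 140 mm long, lying on the bench. Leave it.
- bangle: brass bangle 64 mm across, 12 mm tall, lying flat. Leave it.
- oilstone: grey oilstone 110 x 40 x 22 mm. Leave it.
Not all that is in view belongs to the job. Leave any green or turquoise look-alike of the slide alone.

How it is judged:
By the outcome, as a careful person would: the job done as asked, in the order asked, and still so for the second after the job is handed in, while the arm keeps its last pose, push and grip.
It also fails if it takes over 54 s, if anything falls off the work surface, if the arm or the gripper's body presses on something with over 40 N, if the wrist force passes 120 N, or if a joint passes its speed limit or range.

## Working session

There is one attempt and no reset: what is moved stays moved. The work goes in short steps, Python scripts to look and compute and a shell command to move; the robot and the scene stay as the last step left them, time stands still between calls to the robot, and variables do not carry over. Pictures are saved under pics/ and viewed, at most 10 in all, crops included, and the job is handed in when it is done.

```bash
mkdir -p pics; cat > h.py <<'E'
import numpy as np, cv2, json
from rig import ctrl
def snap(n,f):
    c=ctrl.capture(n); cv2.imwrite('pics/'+f+'.png',c['pixels']); 
    np.savez('pics/'+f+'.npz',**{k:np.array(v) for k,v in c.items()}); return c
def load(f): return dict(np.load('pics/'+f+'.npz'))
def ray(c,u,v):
    R=np.array(c['R']);t=np.array(c['t']).ravel()
    d=R.T@np.array([(u-c['cx'])/c['fx'],(v-c['cy'])/c['fy'],1.]); return -R.T@t,d
def onz(c,u,v,z):
    o,d=ray(c,u,v); return o+d*(z-o[2])/d[2]
def proj(c,X):
    p=np.array(c['R'])@np.array(X,float)+np.array(c['t']).ravel(); return np.array([c['fx']*p[0]/p[2]+c['cx'],c['fy']*p[1]/p[2]+c['cy']])
def tri(c1,p1,c2,p2):
    o1,d1=ray(c1,*p1);o2,d2=ray(c2,*p2)
    s=np.linalg.lstsq(np.c_[d1,-d2],o2-o1,rcond=None)[0]; a=o1+s[0]*d1;b=o2+s[1]*d2
    return (a+b)/2,np.linalg.norm(a-b)
E
python3 - <<'E'
from h import *
np.set_printoptions(precision=3,suppress=True)
for n in('top','side'):
    c=snap(n,n+'0'); R=np.array(c['R']); print(n,c['fx'],-R.T@np.array(c['t']).ravel(),R[2])
print(ctrl.sense())
E
```

```text
top 363.13514506216177 [ 430.638  -38.432 1259.983] [ 0.133 -0.019 -0.991]
side 391.7637453406268 [343.556 737.231 933.482] [ 0.195 -0.691 -0.696]
{'time_s': 0.1, 'joints': array([-1.465,  0.313,  1.498, -0.   ,  1.331, -0.223]), 'dq': array([-0.001, -0.003, -0.001, -0.   ,  0.001, -0.003]), 'tau': array([  0.002, -41.29 , -26.014,  -0.   ,   0.003,   0.   ]), 'eef_pos': array([ 169.482, -496.661,  247.785]), 'ee_rot': array([-0.001,  0.987,  0.164,  0.   ]), 'force': array([-0.025, -0.163,  0.089]), 'wrist_torque': array([ 0.051,  0.01 , -0.022]), 'grip_force': 0.0, 'grip_width': 0.9966644960908255}
```

View pics/top0.png

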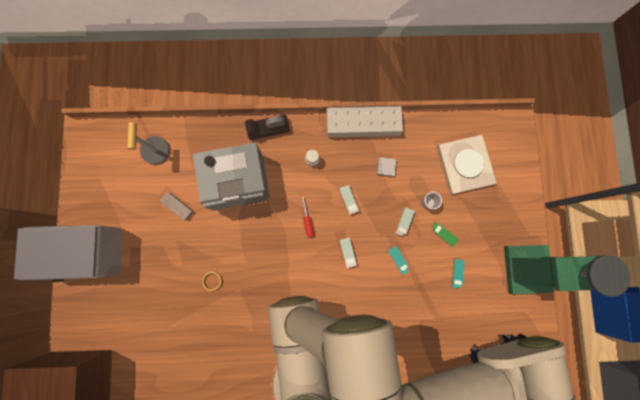

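View pics/side0.png

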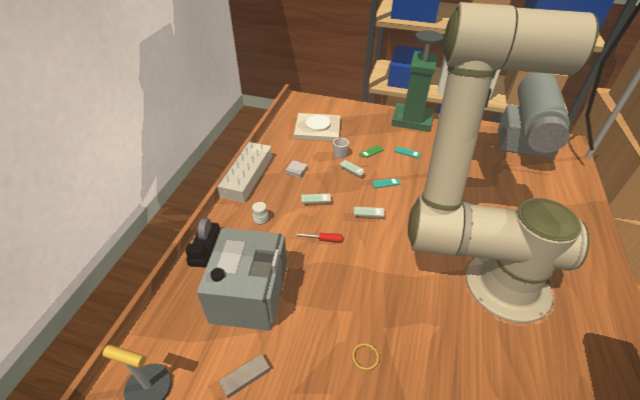

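Top view: pale slides at (348,200), (348,253) and (405,222). The turquoise and green look-alikes are at (398,261), (458,273) and (445,235). The cabinet is at (230,175). Next is one close composite to find the notch and the cabinet corners.

```bash
python3 - <<'E'
from h import *
t=load('top0')['pixels'];s=load('side0')['pixels']
def cr(im,u,v,w,h,k): return cv2.resize(im[v:v+h,u:u+w],None,fx=k,fy=k,interpolation=cv2.INTER_CUBIC)
A=np.zeros((600,800,3),np.uint8)
# top slides row
for i,(u,v) in enumerate([(348,200),(348,253),(405,222)]): A[0:200,i*200:i*200+200]=cr(t,u-20,v-20,40,40,5)
for i,(u,v) in enumerate([(316,199),(369,212),(352,168)]): A[200:350,i*200:i*200+200]=cr(s,u-20,v-15,40,30,5)
A[350:600,0:400]=cr(t,180,130,100,62,4)[:250,:400] if 0 else cv2.resize(t[140:215,180:280],(400,250))
A[350:600,400:800]=cv2.resize(s[215:340,190:300],(400,250))
cv2.imwrite('pics/comp.png',A)
E
```

```text
(no output)
```

View pics/comp.png

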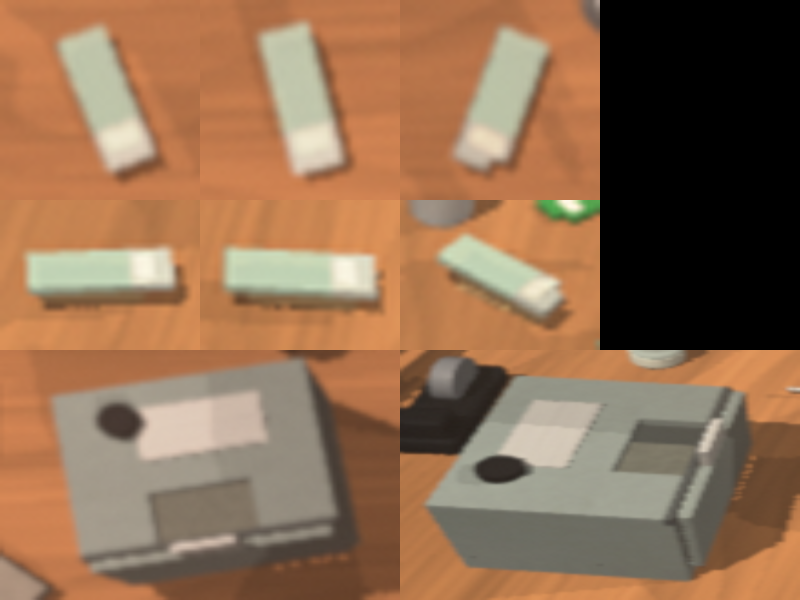

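The notched slide is the third one, at top (405,222): its lower-right corner is missing, at the frosted end. The other two have square corners. Next I measure the slide and the cabinet.

```bash
python3 - <<'E'
from h import *
np.set_printoptions(precision=1,suppress=True)
t=load('top0');s=load('side0')
T=lambda a,b:(180+a/4,140+(b-350)/10*3)
S=lambda a,b:(190+(a-400)*110/400,215+(b-350)/2)
pt={'BL':(T(55,397),S(430,503)),'BR':(T(305,362),S(515,377)),'FR':(T(337,517),S(735,388)),'FL':(T(85,555),S(668,520))}
P={}
for k,(a,b) in pt.items():
    P[k]=onz(t,*a,145); print(k,P[k],onz(s,*b,145),tri(t,a,s,b))
v=[P['BL']-P['FL'],P['BR']-P['FR'],P['FL']-P['FR'],P['BL']-P['BR']]
for w in v: print(np.linalg.norm(w),np.arctan2(w[1],w[0]))
print('tab',tri(t,T(204,541),s,S(718,425)),tri(t,T(172,546),s,S(704,450)), tri(t,T(236,538),s,S(722,420)))
# slide masks
for c,(u,v),n in((t,(405,222),'t'),(s,(352,168),'s')):
    im=c['pixels'];h=cv2.cvtColor(im,cv2.COLOR_BGR2HSV)
    m=((h[...,1]<75)&(h[...,2]>120)).astype(np.uint8)
    w=np.zeros_like(m);w[v-20:v+20,u-18:u+18]=1;m*=w
    nl,l,st,ce=cv2.connectedComponentsWithStats(m)
    i=l[v,u];cs,_=cv2.findContours((l==i).astype(np.uint8),0,1)
    r=cv2.minAreaRect(cs[0]);bx=cv2.boxPoints(r);print(n,st[i],r)
    b=np.array([onz(c,*p,24) for p in bx]);print(b,b.mean(0));
    for q in(1,2): d=b[q]-b[q-1];print(np.linalg.norm(d),np.arctan2(d[1],d[0]))
E
```

```text
BL [742.7 335.1 145. ] [739.9 335.1 145. ] (array([741.6, 334.9, 144.4]), np.float64(2.597194410212802))
BR [772.  139.5 145. ] [774.2 144.3 145. ] (array([775.1, 140.7, 140.2]), np.float64(3.1979893741093246))
FR [622.5 115.5 145. ] [613.5 116.6 145. ] (array([618.7, 114.9, 142.8]), np.float64(8.50260820248503))
FL [591.9 309.5 145. ] [586.9 313.1 145. ] (array([590.6, 310.6, 140. ]), np.float64(4.154224413858437))
152.96181736168793 0.16847984518879633
151.42534430641703 0.15927105531954583
196.3840430794102 1.727072525081754
197.80307677605904 1.7193589080531726
tab (array([593.1, 207.7, 187.6]), np.float64(6.000646120007635)) (array([592.4, 235.1, 173.7]), np.float64(3.812667200294169)) (array([598.3, 187.7, 170.6]), np.float64(5.046575916053088))
t [396 208  18  28 277] ((404.7054748535156, 221.95204162597656), (10.416662216186523, 27.738752365112305), 20.556045532226562)
[[ 483.2 -310.7   24. ]
 [ 571.3 -349.3   24. ]
 [ 557.8 -382.2   24. ]
 [ 469.9 -343.3   24. ]] [ 520.5 -346.4   24. ]
96.18855736799523 -0.4128650399168745
35.573018634204104 -1.9616376679005154
s [340 160  24  16 184] ((351.7000427246094, 167.6000213623047), (25.043960571289062, 7.602630138397217), 26.56505012512207)
[[ 568.5 -344.6   24. ]
 [ 565.9 -386.6   24. ]
 [ 473.7 -347.2   24. ]
 [ 477.9 -307.2   24. ]] [ 521.5 -346.4   24. ]
42.06128170630736 -1.6324687143854304
100.28942207458061 2.7378309543561734
```

Slide: centre about (520.5, -346.4), yaw about 2.73; measured size 96x35, and the two views agree. Cabinet: yaw about 0.16, front middle about (604, 212). Next: close the fingers and move above the cabinet.

```bash
python3 -m jog '[{"delta_pos":[460,713,60],"angular":[0,0,-0.17],"fingers":0},{"delta_pos":[460,713,60],"angular":[0,0,-0.17],"fingers":0},{"delta_pos":[460,713,60],"angular":[0,0,-0.17],"fingers":0},{"delta_pos":[460,713,60],"angular":[0,0,-0.17],"fingers":0},{"delta_pos":[460,713,60],"angular":[0,0,-0.17],"fingers":0},{"delta_pos":[460,713,60],"angular":[0,0,-0.17],"fingers":0},{"delta_pos":[460,713,60],"angular":[0,0,-0.17],"fingers":0},{"delta_pos":[460,713,60],"angular":[0,0,-0.17],"fingers":0},{"delta_pos":[460,713,60],"angular":[0,0,-0.17],"fingers":0},{"delta_pos":[460,713,60],"angular":[0,0,-0.17],"fingers":0}]' 60
```

```text
time_s: 1.35
eef_pos: [508.2, 29.0, 292.4]
ee_rot: [0.0, 0.997, 0.079, -0.0]
force: [0.7, -1.6, -0.3]
grip_width: -0.004
grip_force: 0.0
```

```bash
python3 -m jog '[{"delta_pos":[118,182,16],"angular":[0,0,0],"fingers":0},{"delta_pos":[118,182,16],"angular":[0,0,0],"fingers":0},{"delta_pos":[118,182,16],"angular":[0,0,0],"fingers":0},{"delta_pos":[118,182,16],"angular":[0,0,0],"fingers":0},{"delta_pos":[118,182,16],"angular":[0,0,0],"fingers":0},{"delta_pos":[118,182,16],"angular":[0,0,0],"fingers":0}]'; python3 - <<'E'
from h import *
np.set_printoptions(precision=3,suppress=True)
c=snap('wrist','w1');s=ctrl.sense();print(s['eef_pos'],s['ee_rot'],s['joints']);R=c['R'];print(-np.array(R).T@np.array(c['t']).ravel(),R,c['fx'])
E
```

```text
time_s: 2.1
eef_pos: [625.2, 208.3, 308.0]
ee_rot: [0.0, 0.997, 0.079, -0.0]
force: [-0.4, -0.9, 0.0]
grip_width: -0.0
grip_force: 0.0
[625.22  208.023 308.437] [ 0.     0.997  0.079 -0.   ] [ 0.144  0.605  0.907 -0.     1.63   1.557]
[692.344 220.093 433.845] [[ 0.158 -0.987 -0.   ]
 [-0.952 -0.152  0.266]
 [-0.263 -0.042 -0.964]] 339.55058729689404
```

View pics/w1.png

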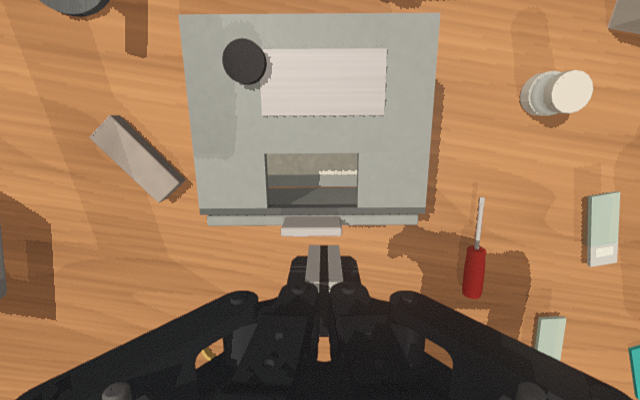

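The wrist view shows the roof corners at (200,208), (426,208), (180,14) and (439,14). The window spans (266,153) to (358,207) and the tab top (282-341, 219-235).

```bash
python3 - <<'E'
from h import *
np.set_printoptions(precision=1,suppress=True)
c=load('w1')
px=dict(FL=(200,208.5),FR=(426.5,208.5),BL=(180,14),BR=(439.5,14))
P={k:onz(c,*v,145) for k,v in px.items()};[print(k,v) for k,v in P.items()]
cen=sum(P.values())/4; ax=(P['BL']+P['BR']-P['FL']-P['FR'])/2; ay=(P['FL']+P['BL']-P['FR']-P['BR'])/2
print('len',np.linalg.norm(ax),np.linalg.norm(ay),'yaw',np.arctan2(ax[1],ax[0]),np.arctan2(-ay[0],ay[1]))
W=[onz(c,*v,145) for v in((266,153),(358,153),(266,207.5),(358,207.5))];w=sum(W)/4;print('win',w, np.linalg.norm(W[0]-W[1]),np.linalg.norm(W[0]-W[2]))
y=np.arctan2(-ay[0],ay[1]);ex=np.array([np.cos(y),np.sin(y),0]);ey=np.array([-ex[1],ex[0],0])
print('cen',cen,'cen from win',w+50*ex, 'tab(175)',onz(c,311.5,219.5,175),onz(c,311.5,235,175))
for q in('tab back',219.5),('front',235): print(q[0],(onz(c,311.5,q[1],175)-w)@ex-50, (onz(c,311.5,q[1],175)-w)@ey)
print('tcp in cab',(np.array([625.2,208.2,0])-w)@ex-50,(np.array([625.2,208.2,0])-w)@ey)
E
```

```text
FL [592.9 315.  145. ]
FR [624.6 117.  145. ]
BL [745.6 339.7 145. ]
BR [776.9 144.  145. ]
len 154.6203024177073 199.368680499482 yaw 0.16801305747708398 0.1587884641779477
win [633.3 220.8 145. ] 77.908288844727 48.033816084778614
cen [685.  228.9 145. ] cen from win [682.6 228.7 145. ] tab(175) [608.2 216.4 175. ] [595.1 214.4 175. ]
tab back -75.43801192620785 -0.35630438125206115
front -88.63271414380404 -0.2317431198825269
tcp in cab -59.943396113725186 -11.148150723863072
```

```bash
python3 -m jog '[{"delta_pos":[2,11,-60],"angular":[0,0,0],"fingers":0},{"delta_pos":[2,11,-110],"angular":[0,0,0],"fingers":0},{"delta_pos":[2,11,-135],"angular":[0,0,0],"fingers":0},{"delta_pos":[2,11,-135],"angular":[0,0,0],"fingers":0}]' && python3 -m jog '[{"delta_pos":[-12,-2,0],"angular":[0,0,0],"fingers":0},{"delta_pos":[-21,-3,0],"angular":[0,0,0],"fingers":0},{"delta_pos":[-30,-5,0],"angular":[0,0,0],"fingers":0},{"delta_pos":[-40,-6,0],"angular":[0,0,-0],"fingers":0},{"delta_pos":[-50,-8,-3],"angular":[0,0,0],"fingers":0},{"delta_pos":[-60,-10,-6],"angular":[0,0,0],"fingers":0},{"delta_pos":[-70,-11,-10],"angular":[0,0,0],"fingers":0},{"delta_pos":[-80,-13,-14],"angular":[0,0,0],"fingers":0},{"delta_pos":[-90,-14,-18],"angular":[0,0,0],"fingers":0},{"delta_pos":[-100,-16,-22],"angular":[0,0,0],"fingers":0}]'
```

```text
time_s: 2.65
eef_pos: [626.7, 218.9, 172.2]
ee_rot: [0.0, 0.997, 0.079, -0.002]
force: [0.4, 0.1, 0.0]
grip_width: 0.0
grip_force: 0.0
time_s: 3.9
eef_pos: [526.7, 203.9, 151.2]
ee_rot: [-0.0, 0.997, 0.079, -0.0]
force: [0.4, -0.1, 0.4]
grip_width: -0.001
grip_force: 0.1
```

```bash
python3 -m jog '[{"delta_pos":[0,0,50],"angular":[0,0,0.15],"fingers":0.3},{"delta_pos":[0,-50,90],"angular":[0,0,0.33],"fingers":0.65},{"delta_pos":[10,-110,110],"angular":[0,0,0.51],"fingers":0.65},{"delta_pos":[10,-170,110],"angular":[0,0,0.69],"fingers":0.65},{"delta_pos":[10,-230,110],"angular":[0,0,0.87],"fingers":0.65},{"delta_pos":[10,-290,110],"angular":[0,0,1.05],"fingers":0.65},{"delta_pos":[10,-350,110],"angular":[0,0,1.23],"fingers":0.65},{"delta_pos":[10,-410,110],"angular":[0,0,1.41],"fingers":0.65},{"delta_pos":[10,-470,110],"angular":[0,0,1.59],"fingers":0.65},{"delta_pos":[10,-530,110],"angular":[0,0,1.77],"fingers":0.65}]' && python3 -m jog '[{"delta_pos":[20,-40,0],"angular":[0,0,0.18],"fingers":0.65},{"delta_pos":[20,-40,0],"angular":[0,0,0.36],"fingers":0.65},{"delta_pos":[20,-40,0],"angular":[0,0,0.54],"fingers":0.65},{"delta_pos":[20,-40,0],"angular":[0,0,0.72],"fingers":0.65},{"delta_pos":[20,-40,0],"angular":[0,0,0.8],"fingers":0.65},{"delta_pos":[20,-40,0],"angular":[0,0,0.8],"fingers":0.65},{"delta_pos":[20,-40,0],"angular":[0,0,0.8],"fingers":0.65}]'
python3 - <<'E'
from h import *
np.set_printoptions(precision=3,suppress=True)
s=ctrl.sense();print(s['eef_pos'],s['ee_rot'],s['joints'])
a=snap('wrist','w2')['pixels'];b=snap('top','t2')['pixels']
A=np.zeros((600,640,3),np.uint8);A[:400]=a;A[400:,:320]=cv2.resize(b[130:230,170:330],(320,200));A[400:,320:]=cv2.resize(snap('side','s2')['pixels'][215:340,180:380],(320,200))
cv2.imwrite('pics/c2.png',A)
E
```

```text
time_s: 5.15
eef_pos: [537.0, -313.8, 261.4]
ee_rot: [-0.0, 0.581, 0.814, 0.0]
force: [0.8, -0.4, -0.1]
grip_width: 0.65
grip_force: 0.0
time_s: 6.02
eef_pos: [557.4, -352.0, 261.3]
ee_rot: [-0.0, 0.222, 0.975, 0.0]
force: [-0.6, -0.7, -0.0]
grip_width: 0.656
grip_force: 0.0
[ 557.401 -352.009  261.306] [-0.     0.222  0.975  0.   ] [-0.741  0.617  1.006 -0.     1.519 -1.864]
```

View pics/c2.png

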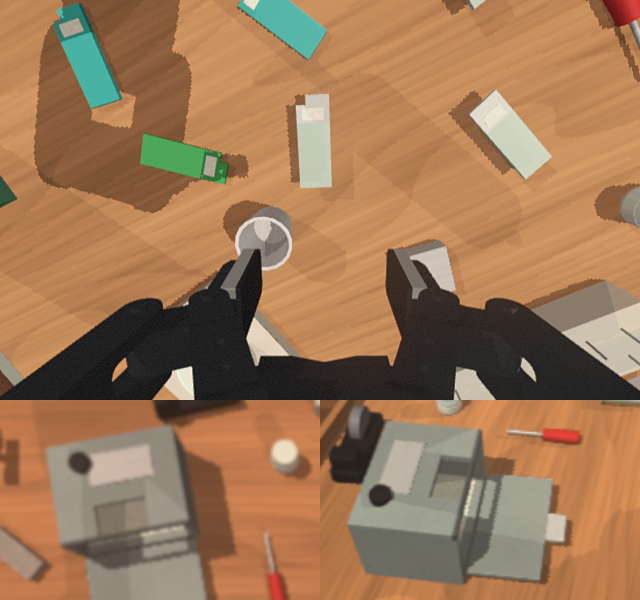

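The flap is fully down, with the tab flat in front. In the wrist view the notched slide runs from the notch at (305,97) to its clear end at (316,187), and it points the way I want.

```bash
python3 - <<'E'
from h import *
np.set_printoptions(precision=1,suppress=True)
c=load('w2');im=c['pixels'];h=cv2.cvtColor(im,cv2.COLOR_BGR2HSV)
print(h[150,315],h[115,312],h[98,318],h[150,294],h[186,345])
m=((h[...,1]<80)&(h[...,2]>140)).astype(np.uint8);w=np.zeros_like(m);w[85:200,280:345]=1;m*=w
nl,l,st,ce=cv2.connectedComponentsWithStats(m);i=l[150,315]
m=(l==i).astype(np.uint8)
for v in range(92,192,6):
    u=np.where(m[v])[0]; 
    if len(u): print(v,u.min(),u.max(),end=' | ')
cs,_=cv2.findContours(m,0,1);r=cv2.minAreaRect(max(cs,key=len));bx=cv2.boxPoints(r)
b=np.array([onz(c,*p,26) for p in bx]);print('\n',r,st[i]);print(b,b.mean(0))
for q in(1,2): d=b[q]-b[q-1];print(np.linalg.norm(d),np.arctan2(d[1],d[0]))
E
```

```text
[ 43  23 203] [ 18  34 225] [ 19  24 205] [ 13 143 143] [ 13 133 176]
98 305 328 | 104 305 328 | 110 296 328 | 116 296 329 | 122 297 329 | 128 297 329 | 134 297 329 | 140 297 329 | 146 298 330 | 152 298 330 | 158 299 330 | 164 299 330 | 170 299 330 | 176 300 331 | 182 300 331 | 
 ((313.238525390625, 140.63316345214844), (93.29820251464844, 33.35871505737305), 88.21009063720703) [ 296   94   36   94 2963]
[[ 470.4 -340.5   26. ]
 [ 484.1 -309.6   26. ]
 [ 572.6 -348.2   26. ]
 [ 557.9 -381.4   26. ]] [ 521.3 -344.9   26. ]
33.772506090840636 1.153144054022265
96.52909269095142 -0.41072453561260636
```

```bash
python3 - <<'E'
from h import *
from scipy.spatial.transform import Rotation as Ro
np.set_printoptions(precision=3,suppress=True)
c=load('w2');e=np.array([np.cos(2.731),np.sin(2.731),0]);ey=np.array([-e[1],e[0],0])
cup=onz(c,264,241,60);P=np.array([557.1,-360.8,26.8]);print('cup',cup,(cup-P)@e,(cup-P)@ey)
print('rim w',np.linalg.norm(onz(c,235,241,60)-onz(c,292,241,60)))
s=ctrl.sense();R0=Ro.from_quat(s['ee_rot'],scalar_first=True)
q=2.731
X=0.314*np.array([-e[1]*-1,-e[0],0]); X=0.314*np.array([e[1],-e[0],0])
Rt=Ro.from_rotvec(X)*Ro.from_matrix(np.c_[e,-ey,[0,0,-1]])
print((Rt*R0.inv()).as_rotvec(),Rt.as_matrix()[:,2],P-s['eef_pos'])
E
```

```text
cup [ 587.138 -432.594   60.   ] -56.19828713017133 53.83703910711806
rim w 58.68070275962776
[0.131 0.286 0.036] [-0.283  0.123 -0.951] [  -0.389   -8.723 -234.532]
```

```bash
python3 -m jog '[{"delta_pos":[0,-9,-40],"angular":[0.06,0.13,0.016],"fingers":0.55},{"delta_pos":[0,-9,-90],"angular":[0.131,0.286,0.036],"fingers":0.55},{"delta_pos":[0,-9,-140],"angular":[0.131,0.286,0.036],"fingers":0.55},{"delta_pos":[0,-9,-175],"angular":[0.131,0.286,0.036],"fingers":0.55},{"delta_pos":[0,-9,-180],"angular":[0.131,0.286,0.036],"fingers":0.55},{"delta_pos":[0,-9,-180],"angular":[0.131,0.286,0.036],"fingers":0.55}]'
python3 - <<'E'
from h import *
np.set_printoptions(precision=3,suppress=True)
s=ctrl.sense();print(s['eef_pos'],s['ee_rot'],s['joints'])
snap('wrist','w3')
E
```

```text
time_s: 6.92
eef_pos: [557.9, -361.5, 82.8]
ee_rot: [-0.152, 0.201, 0.967, 0.032]
force: [-0.1, -0.1, 0.3]
grip_width: 0.546
grip_force: 0.0
[ 557.906 -361.479   82.834] [-0.152  0.201  0.967  0.032] [-0.717  0.949  0.902 -0.093  1.59  -1.865]
```

View pics/w3.png

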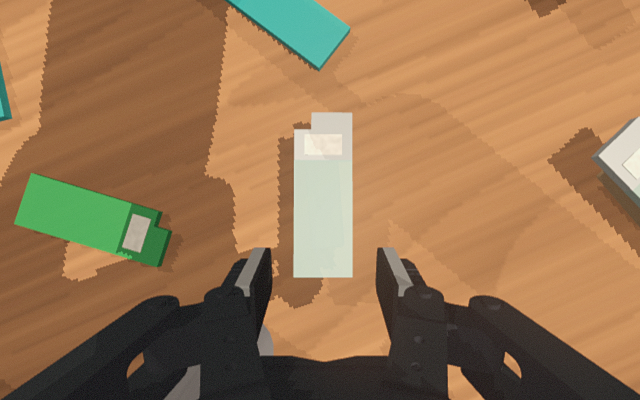

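The slide is centred between the fingers and square to them: slide 294-352, fingers 271-377. Now descend and grip.

```bash
python3 -m jog '[{"delta_pos":[-1,1,-25],"angular":[0,0,0],"fingers":0.55},{"delta_pos":[-1,1,-45],"angular":[0,0,0],"fingers":0.55},{"delta_pos":[-1,1,-56],"angular":[0,0,0],"fingers":0.55},{"delta_pos":[-1,1,-56],"angular":[0,0,0],"fingers":0.55},{"delta_pos":[-1,1,-56],"angular":[0,0,0],"fingers":0.25},{"delta_pos":[-1,1,-56],"angular":[0,0,0],"fingers":0.25},{"delta_pos":[-1,1,-56],"angular":[0,0,0],"fingers":0.25},{"delta_pos":[-1,1,-56],"angular":[0,0,0],"fingers":0.25},{"delta_pos":[-1,1,-56],"angular":[0,0,0],"fingers":0.25}]' 50
```

```text
time_s: 8.1
eef_pos: [556.9, -360.5, 26.4]
ee_rot: [-0.152, 0.201, 0.967, 0.032]
force: [1.8, -1.3, 5.5]
grip_width: 0.381
grip_force: 50.0
```

```bash
python3 -m jog '[{"delta_pos":[0,0,8],"angular":[0,0,0],"fingers":0.25},{"delta_pos":[0,0,30],"angular":[0,0,0],"fingers":0.25},{"delta_pos":[0,0,80],"angular":[0,0,0],"fingers":0.25},{"delta_pos":[0,0,130],"angular":[0,0,0],"fingers":0.25},{"delta_pos":[0,0,150],"angular":[0,0,0],"fingers":0.25},{"delta_pos":[0,0,150],"angular":[0,0,0],"fingers":0.25},{"delta_pos":[0,0,150],"angular":[0,0,0],"fingers":0.25}]'
python3 - <<'E'
from h import *
np.set_printoptions(precision=4,suppress=True)
c=snap('wrist','w4');s=ctrl.sense();print(s['eef_pos'],s['ee_rot'],s['force'])
im=c['pixels'];cv2.imwrite('pics/w4c.png',cv2.resize(im[120:400,160:480],None,fx=2,fy=2))
E
```

```text
time_s: 8.98
eef_pos: [556.2, -359.8, 174.4]
ee_rot: [-0.154, 0.201, 0.967, 0.033]
force: [0.0, -0.7, -1.1]
grip_width: 0.385
grip_force: 49.7
[ 556.1936 -359.7738  174.0876] [-0.1543  0.2009  0.9668  0.0327] [-1.2525 -0.0619 -0.7089]
```

View pics/w4c.png

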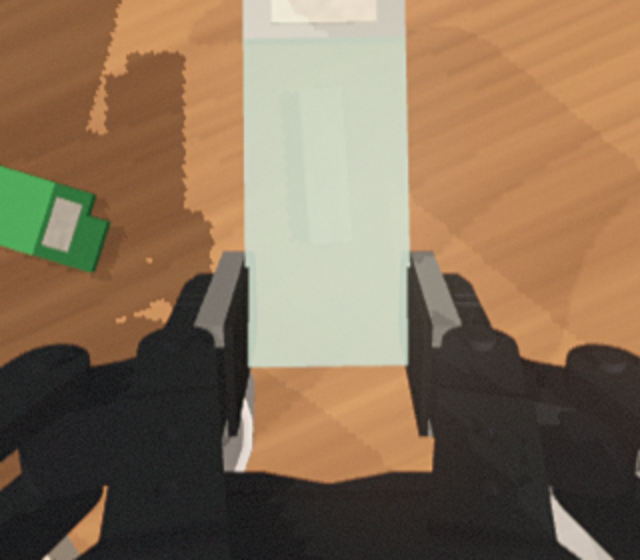

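The slide is held at its clear end, centred and square between the pads, with the clear edge at crop row 365. Now I measure its pose in the hand.

```bash
cat > hand.py <<'E'
from h import *
from scipy.spatial.transform import Rotation as Ro
def measure(c,s,rows,vend,verbose=1):
    im=c['pixels'];h=cv2.cvtColor(im,cv2.COLOR_BGR2HSV).astype(int);m=((h[...,1]<62)&(h[...,2]>150))
    out=[]
    for v in rows:
        u=np.where(m[v,250:400])[0]+250; out.append((u.min()-.5,u.max()+.5,v))
    return out
E
python3 - <<'E'
from hand import *
np.set_printoptions(precision=2,suppress=True)
c=load('w4');s=ctrl.sense();P=s['eef_pos'];R=Ro.from_quat(s['ee_rot'],scalar_first=True).as_matrix()
o=measure(c,s,[95,115,130,140,160,180,200,220,235],0);print(o)
h=cv2.cvtColor(c['pixels'],cv2.COLOR_BGR2HSV)
for u in(300,325,345): print(u,[(v,h[v,u,1],h[v,u,2]) for v in list(range(84,112,2))+list(range(298,306))])
zt=P[2]-0.951*4+3
for a,b,v in o:
    A=onz(c,a,v,zt);B=onz(c,b,v,zt);print(v,A,B,np.linalg.norm(A-B),(A+B)[:2]/2)
E
```

```text
[(np.float64(304.5), np.float64(361.5), 95), (np.float64(281.5), np.float64(361.5), 115), (np.float64(281.5), np.float64(361.5), 130), (np.float64(281.5), np.float64(362.5), 140), (np.float64(281.5), np.float64(362.5), 160), (np.float64(281.5), np.float64(363.5), 180), (np.float64(281.5), np.float64(363.5), 200), (np.float64(281.5), np.float64(363.5), 220), (np.float64(281.5), np.float64(364.5), 235)]
300 [(84, np.uint8(129), np.uint8(182)), (86, np.uint8(130), np.uint8(181)), (88, np.uint8(128), np.uint8(181)), (90, np.uint8(127), np.uint8(181)), (92, np.uint8(127), np.uint8(183)), (94, np.uint8(130), np.uint8(182)), (96, np.uint8(64), np.uint8(190)), (98, np.uint8(26), np.uint8(206)), (100, np.uint8(22), np.uint8(205)), (102, np.uint8(25), np.uint8(204)), (104, np.uint8(33), np.uint8(236)), (106, np.uint8(32), np.uint8(231)), (108, np.uint8(35), np.uint8(227)), (110, np.uint8(34), np.uint8(228)), (298, np.uint8(24), np.uint8(210)), (299, np.uint8(24), np.uint8(211)), (300, np.uint8(25), np.uint8(211)), (301, np.uint8(24), np.uint8(212)), (302, np.uint8(22), np.uint8(213)), (303, np
[... 1815 characters left out ...]
 -316.19  173.28] 33.834707016874106 [ 492.68 -331.71]
130 [ 491.85 -349.75  173.28] [ 505.28 -318.77  173.28] 33.763818888428126 [ 498.57 -334.26]
140 [ 495.77 -351.43  173.28] [ 509.35 -320.11  173.28] 34.13835032839592 [ 502.56 -335.77]
160 [ 503.58 -354.76  173.28] [ 517.13 -323.53  173.28] 34.04338252458203 [ 510.35 -339.15]
180 [ 511.34 -358.08  173.28] [ 525.02 -326.55  173.28] 34.36823111813787 [ 518.18 -342.31]
200 [ 519.06 -361.38  173.28] [ 532.71 -329.94  173.28] 34.27315299699113 [ 525.88 -345.66]
220 [ 526.74 -364.66  173.28] [ 540.35 -333.31  173.28] 34.17859980195105 [ 533.55 -348.98]
235 [ 532.47 -367.11  173.28] [ 546.22 -335.44  173.28] 34.524144239551205 [ 539.35 -351.27]
```

```bash
cat >> hand.py <<'E'
def cross(a,x0,thr):  # subpixel crossings of profile a starting at index x0
    r=[];
    for i in range(len(a)-1):
        if (a[i]-thr)*(a[i+1]-thr)<0: r.append(x0+i+(thr-a[i])/(a[i+1]-a[i]))
    return r
def pose(c,thr=60,verbose=1):
    h=cv2.cvtColor(c['pixels'],cv2.COLOR_BGR2HSV)[...,1].astype(float)
    vs=np.arange(112,238,4);L=[];Rr=[]
    for v in vs:
        l=[x for x in cross(h[v,268:296],268,thr)];r=[x for x in cross(h[v,350:378],350,thr)]
        if l:L.append((v,l[-1]))
        if r:Rr.append((v,r[0]))
    def rob(p):
        p=np.array(p)
        for _ in range(3):
            f=np.polyfit(p[:,0],p[:,1],1);e=abs(np.polyval(f,p[:,0])-p[:,1]);p=p[e<=max(.4,1.5*np.median(e))]
        return f
    fl,fr=rob(L),rob(Rr)
    def hor(us,a,b,last):
        q=[(u,cross(h[a:b,u],a,thr)) for u in us];q=[(u,x[-1] if last else x[-1]) for u,x in q if x];return rob(q)
    fc=hor(range(295,352,4),290,312,0);ff=hor(range(312,356,4),60,96,1);fn=hor(range(286,300,2),88,104,1)
    X=lambda fv,fh: (lambda v:(np.polyval(fv,v),v))(np.polyval(np.array([fh[0]*0,0]),0)+ (fh[1]+fh[0]*fv[1])/(1-fh[0]*fv[0]))
    img=[X(fl,fc),X(fr,fc),X(fr,ff),X(fl,fn)]
    # slide frame, top face: image left = +y (notch side)
    obj=np.array([[-48,17,6],[-48,-17,6],[48,-17,6],[38,17,6]],float)
    K=np.array([[c['fx'],0,c['cx']],[0,c['fy'],c['cy']],[0,0,1]],float)
    ok,rv,tv=cv2.solvePnP(obj,np.array(img,float),K,None,flags=cv2.SOLVEPNP_ITERATIVE)
    pr=cv2.projectPoints(obj,rv,tv,K,None)[0][:,0]
    Rc=cv2.Rodrigues(rv)[0];R=np.array(c['R']);t=np.array(c['t']).ravel()
    Rw=R.T@Rc;pw=R.T@(tv.ravel()-t)
    if verbose: print('img',np.round(img,1).tolist(),'res',np.round(pr-img,2).tolist())
    return Rw,pw
E
python3 - <<'E'
from hand import *
np.set_printoptions(precision=4,suppress=True)
c=load('w4');s=ctrl.sense();P=s['eef_pos']
Rw,pw=pose(c);print('x',Rw[:,0],'z',Rw[:,2],'centre',pw,'yaw',np.arctan2(Rw[1,0],Rw[0,0]))
Rt=Ro.from_quat(s['ee_rot'],scalar_first=True).as_matrix();print('in tool',Rt.T@(pw-P),'tcp',P,Rt[:,2], np.arctan2(Rt[1,0],Rt[0,0]))
E
```

```text
img [[282.3, 303.2], [365.4, 301.9], [360.9, 72.5], [281.0, 96.8]] res [[0.02, -0.07], [0.02, 0.07], [0.01, 0.05], [-0.06, -0.04]]
x [-0.9225  0.386  -0.0059] z [-0.0061  0.0007  1.    ] centre [ 520.4737 -343.3853  167.9987] yaw 2.745318489995129
in tool [35.439   0.7855 18.0285] tcp [ 556.1936 -359.7738  174.0876] [-0.2853  0.1253 -0.9502] 2.732024970319801
```

The solve gives a level slide (0.006 rad) with underside centre (520.5, -343.4, 168), which agrees with the pick. Target centre is (604.7, 216.2), underside z 78.5, yaw 0.16. Now carry it round.

```bash
python3 -m jog '[{"delta_pos":[-5,30,20],"angular":[0,0,-0.15],"fingers":0.25},{"delta_pos":[-10,70,30],"angular":[0,0,-0.32],"fingers":0.25},{"delta_pos":[-20,118,30],"angular":[0,0,-0.5],"fingers":0.25},{"delta_pos":[-30,166,30],"angular":[0,0,-0.68],"fingers":0.25},{"delta_pos":[-40,214,30],"angular":[0,0,-0.86],"fingers":0.25},{"delta_pos":[-50,262,30],"angular":[0,0,-1.04],"fingers":0.25},{"delta_pos":[-60,310,30],"angular":[0,0,-1.22],"fingers":0.25},{"delta_pos":[-70,358,30],"angular":[0,0,-1.4],"fingers":0.25},{"delta_pos":[-80,406,30],"angular":[0,0,-1.58],"fingers":0.25},{"delta_pos":[-90,450,30],"angular":[0,0,-1.76],"fingers":0.25}]' && python3 -m jog '[{"delta_pos":[0,40,0],"angular":[0,0,-0.18],"fingers":0.25},{"delta_pos":[0,75,0],"angular":[0,0,-0.36],"fingers":0.25},{"delta_pos":[0,100,0],"angular":[0,0,-0.54],"fingers":0.25},{"delta_pos":[0,104,-10],"angular":[0,0,-0.7],"fingers":0.25},{"delta_pos":[0,104,-50],"angular":[0,0,-0.818],"fingers":0.25},{"delta_pos":[0,104,-90],"angular":[0,0,-0.818],"fingers":0.25},{"delta_pos":[0,104,-119],"angular":[0,0,-0.818],"fingers":0.25},{"delta_pos":[0,104,-119],"angular":[0,0,-0.818],"fingers":0.25},{"delta_pos":[0,104,-119],"angular":[0,0,-0.818],"fingers":0.25}]'
python3 - <<'E'
from hand import *
np.set_printoptions(precision=4,suppress=True)
s=ctrl.sense();P=s['eef_pos'];print(s['eef_pos'],s['ee_rot'],s['joints'],s['grip_force'])
c=snap('wrist','w5');Rw,pw=pose(c);print('x',Rw[:,0],'z',Rw[:,2],'centre',pw,'yaw',np.arctan2(Rw[1,0],Rw[0,0]))
Rt=Ro.from_quat(s['ee_rot'],scalar_first=True).as_matrix();print('in tool',Rt.T@(pw-P),np.arctan2(Rt[1,0],Rt[0,0]))
ex=np.array([np.cos(.16),np.sin(.16)]);g=np.array([604.7,216.2]);d=g-pw[:2];print('to go',d,78.5-pw[2],'in cab',d@ex,d@[-ex[1],ex[0]])
E
```

```text
time_s: 10.28
eef_pos: [465.5, 91.3, 204.7]
ee_rot: [-0.073, 0.875, 0.458, 0.138]
force: [0.8, 0.1, -1.1]
grip_width: 0.384
grip_force: 49.8
time_s: 11.4
eef_pos: [466.9, 193.9, 87.2]
ee_rot: [-0.012, 0.985, 0.076, 0.157]
force: [0.4, -0.7, 0.1]
grip_width: 0.377
grip_force: 49.9
[466.9102 193.9304  87.2194] [-0.0118  0.9847  0.0758  0.1566] [ 0.1632  0.3567  1.9615 -0.007   0.508   1.586 ] 49.869593381881714hand.py:24: RankWarning: Polyfit may be poorly conditioned
  f=np.polyfit(p[:,0],p[:,1],1);e=abs(np.polyval(f,p[:,0])-p[:,1]);p=p[e<=max(.4,1.5*np.median(e))]
hand.py:24: RankWarning: Polyfit may be poorly conditioned
  f=np.polyfit(p[:,0],p[:,1],1);e=abs(np.polyval(f,p[:,0])-p[:,1]);p=p[e<=max(.4,1.5*np.median(e))]
hand.py:24: RankWarning: Polyfit may be poorly conditioned
  f=np.polyfit(p[:,0],p[:,1],1);e=abs(np.polyval(f,p[:,0])-p[:,1]);p=p[e<=max(.4,1.5*np.median(e))]
hand.py:24: RankWarning: Polyfit may be poorly conditioned
  f=np.polyfit(p[:,0],p[:,1],1);e=abs(np.polyval(f,p[:,0])-p[:,1]);p=p[e<=max(.4,1.5*np.median(e))]
hand.py:24: RankWarning: Polyfit may be poorly condi
[... 312 characters left out ...]
d.py", line 29, in pose
    fc=hor(range(295,352,4),290,312,0);ff=hor(range(312,356,4),60,96,1);fn=hor(range(286,300,2),88,104,1)
                                          ~~~^^^^^^^^^^^^^^^^^^^^^^^^^^
  File "hand.py", line 28, in hor
    q=[(u,cross(h[a:b,u],a,thr)) for u in us];q=[(u,x[-1] if last else x[-1]) for u,x in q if x];return rob(q)
                                                                                                        ~~~^^^
  File "hand.py", line 24, in rob
    f=np.polyfit(p[:,0],p[:,1],1);e=abs(np.polyval(f,p[:,0])-p[:,1]);p=p[e<=max(.4,1.5*np.median(e))]
                 ~^^^^^
IndexError: too many indices for array: array is 1-dimensional, but 2 were indexed
```

View pics/w5.png

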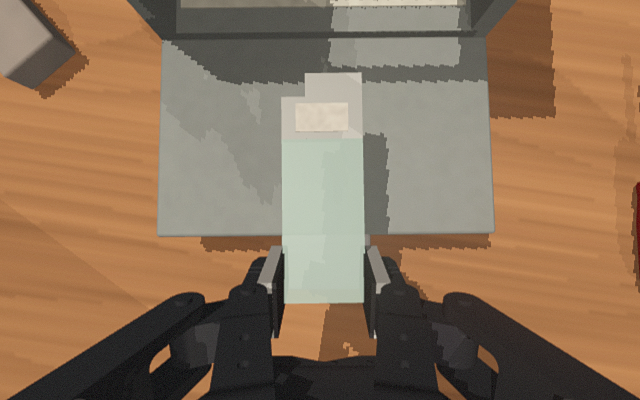

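The slide sits in the same place in the wrist image as before (notch row 97, end row 73, left edge 282), so the grip has not slipped. The flap corners at (158,235) and (493,231) give a check on the cabinet's yaw and centre line.

```bash
python3 - <<'E'
from hand import *
np.set_printoptions(precision=4,suppress=True)
c=load('w5');s=ctrl.sense();P=s['eef_pos'];Rt=Ro.from_quat(s['ee_rot'],scalar_first=True).as_matrix()
Rw4=load('w4');Ra,pa=pose(Rw4,verbose=0)
# tool->camera transfer: slide pose in camera frame unchanged
R4,t4,R5,t5=[np.array(x) for x in(Rw4['R'],Rw4['t'].ravel(),c['R'],c['t'].ravel())]
pw=R5.T@(R4@pa+t4-t5);Rw=R5.T@R4@Ra
print('x',Rw[:,0],'centre',pw,'yaw',np.arctan2(Rw[1,0],Rw[0,0]),'tool yaw',np.arctan2(Rt[1,0],Rt[0,0]),Rt[:,2])
ex=np.array([np.cos(.16),np.sin(.16)]);ey=np.array([-ex[1],ex[0]]);g=np.array([604.7,216.2]);d=g-pw[:2];print('to go',d,78.5-pw[2],'in cab',d@ex,d@ey)
a=onz(c,158,235.5,39);b=onz(c,493.5,231.5,39);l=onz(c,163,38.5,36);r=onz(c,487,38.5,36)
for A,B in((a,b),(l,r)):
    q=A-B;print(A,B,np.linalg.norm(q),np.arctan2(-q[0],q[1]),'lateral of mid vs window axis',((A+B)[:2]/2-[633.3,220.8])@ey,'x_c',((A+B)[:2]/2-[633.3,220.8])@ex-50)
E
```

```text
x [ 0.986   0.1665 -0.006 ] centre [506.4571 201.6592  80.7818] yaw 0.16730201555868038 tool yaw 0.15367824613859682 [ 0.3075  0.0472 -0.9504]
to go [98.2429 14.5408] -2.2817555886558694 in cab 99.30469816458067 -1.2967647356396
[470.0407 288.308   39.    ] [500.7455 104.892   39.    ] 185.96835300397447 0.16586708905139314 lateral of mid vs window axis -0.3266446070706768 x_c -199.87325457882415
[582.0119 306.8609  36.    ] [610.7727 121.6163  36.    ] 187.46396854299962 0.15402865706127983 lateral of mid vs window axis -0.5975207155608969 x_c -87.48162395556801
```

```bash
python3 -m jog '[{"delta_pos":[10,1,-2],"angular":[0,0,0],"fingers":0.25},{"delta_pos":[25,4,-2],"angular":[0,0,0],"fingers":0.25},{"delta_pos":[42,6,-2],"angular":[0,0,0],"fingers":0.25},{"delta_pos":[58,8.5,-2],"angular":[0,0,0],"fingers":0.25},{"delta_pos":[74,11,-2],"angular":[0,0,0],"fingers":0.25},{"delta_pos":[88,13,-2],"angular":[0,0,0],"fingers":0.25},{"delta_pos":[98,14.5,-2],"angular":[0,0,0],"fingers":0.25},{"delta_pos":[98,14.5,-2],"angular":[0,0,0],"fingers":0.25},{"delta_pos":[98,14.5,-2],"angular":[0,0,0],"fingers":0.25}]'
python3 - <<'E'
from hand import *
np.set_printoptions(precision=4,suppress=True)
c=snap('wrist','w6');s=ctrl.sense()
w4=load('w4');Ra,pa=pose(w4,verbose=0);R4,t4,R5,t5=[np.array(x) for x in(w4['R'],w4['t'].ravel(),c['R'],np.array(c['t']).ravel())]
pw=R5.T@(R4@pa+t4-t5);Rw=R5.T@R4@Ra;lab=pw+Rw@[29,0,6];print('centre',pw,'label',lab,'win 633.3 220.8',s['force'],s['grip_force'])
print('label px',proj(c,lab),'win corners px',[proj(c,np.r_[633.3+a*.9872-b*.1593,220.8+a*.1593+b*.9872,145]).round(0) for a in(-24,24) for b in(40,-40)])
t=snap('top','t6')['pixels'];sd=snap('side','s6')['pixels']
A=np.zeros((600,800,3),np.uint8);A[:400,:640]=c['pixels'];A[400:,:400]=cv2.resize(t[140:230,180:360],(400,200));A[400:,400:]=cv2.resize(sd[215:315,200:400],(400,200));cv2.imwrite('pics/c6.png',A)
E
```

```text
time_s: 12.58
eef_pos: [564.2, 208.4, 84.3]
ee_rot: [-0.012, 0.985, 0.076, 0.156]
force: [-0.1, 0.3, -1.6]
grip_width: 0.379
grip_force: 49.9
centre [603.713  216.1051  77.8559] label [632.3495 220.9452  83.6459] win 633.3 220.8 [-0.7904  0.3087  0.2476] 49.87764894962311
label px [321.4091 117.2053] win corners px [array([153., 136.]), array([490., 134.]), array([157., -59.]), array([484., -61.])]
```

View pics/c6.png

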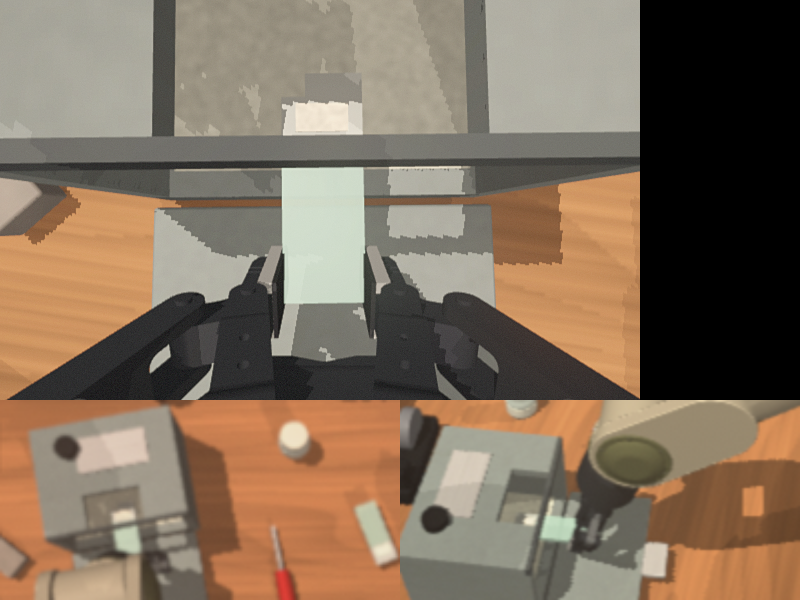

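The wrist view shows the label at (321,117) between the window's edges (153 and 490), with the predicted window corners matching the picture. The slide passes under the rail and touches nothing. I nudge 1 mm to centre it, then hand in.

```bash
python3 -m jog '[{"delta_pos":[1,0,0.5],"angular":[0,0,0],"fingers":0.25},{"delta_pos":[1,0,0.5],"angular":[0,0,0],"fingers":0.25},{"delta_pos":[1,0,0.5],"angular":[0,0,0],"fingers":0.25},{"delta_pos":[1,0,0.5],"angular":[0,0,0],"fingers":0.25}]' && python3 -c "
from rig import ctrl
print(ctrl.sense()['eef_pos'],ctrl.finish_job())"
```

```text
time_s: 13.22
eef_pos: [565.5, 208.4, 84.9]
ee_rot: [-0.012, 0.985, 0.076, 0.156]
force: [0.5, -0.8, -0.9]
grip_width: 0.386
grip_force: 49.9
the job is handed in; nothing more can be done
[565.48233847 208.38953358  84.8639057 ] None
```

I pulled the flap fully down and handed the job in at about 13 s, with the notched slide held level by its clear end in the open front and its label within about 1 mm of the window's centre by camera, touching nothing.

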